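Seat a board carrier on its dowel and index it to the side camera

TASK

First slide (do not lift out) the blue board carrier along its channel on the turntable, towards the end with the hole, until the hole drops over the hidden locating dowel and the carrier lies flat. Then turn the turntable counter-clockwise seen from above, past the first click stop and into the second, where the carrier's hole end faces the lens of the side camera, and let go of it there. Leave the bottle, the screwdriver and the yellow tray alone.

Things in the scene. Friction and masses are not known exactly. Their poses are not given: they have to be found in the camera images.
- indexer: Fixed grey base plate of the indexing turntable, 260 mm square, 12 mm thick. Origin: on the bench surface under the turntable's axis; z up; +x points from the axis to the side camera. A low spring-plunger block (top 35 mm above the bench) stands 131 to 157 mm from the axis, 135 degrees counter-clockwise from +x. Its place and yaw vary.
- camera_lens (a point): Front of the lens of the fixed teal side camera, 65 mm above the bench and 137 mm from the turntable's axis along the base's +x. The camera stands behind it to 215 mm from the axis; it is 55 mm wide and its top is 93 mm above the bench.
- turntable (a joint): Turn of the turntable from its start, rad, counter-clockwise from above positive; 0 at the start. The wanted stop is where its x axis (point axis_top) points along the base's +x, 1.3 to 1.95 on. Click stops there and 1.047 before; each draws it in from about 0.04 either side, holds within 0.01. The humps 0.064 before and after take 4 to 7 N at a post; elsewhere about 1 N, it stays put. Ends at -0.4, 2.4.
- axis_top (a point): Centre of the turntable's top face, on its axis, 40 mm above the bench: dark steel disc, 230 mm diameter, 16 mm thick. Site axes turn with it: x along the channel towards the carrier's hole end (white diamond on the disc there), z up. Channel: two aluminium rails along x, 12 mm high, 8 mm thick, x = -75 to +80 mm, 73 mm apart inside, centred.
- post_left (a point): Centre of the top of one orange post for turning the turntable: upright, 16 mm diameter, 40 mm tall, fixed on the disc 95 mm from the axis on the turntable's +y side (left of the channel looking along its x). Top 80 mm above the bench.
- post_right (a point): Centre of the top of the other orange post, the same, on the turntable's -y side.
- dowel (a point): Foot of the fixed brass locating dowel, on the disc's top face in the middle of the channel, 28 mm from the axis along the turntable's +x. Dowel: 10 mm diameter, 6 mm tall. At the start the carrier rests on it and hides it.
- carrier: Loose blue carrier, 140 x 70 x 6 mm, about 0.35 kg; green board with chips on it, to 15 mm above the underside. Origin: centre of underside; x along its length to the hole end. In the channel, 1.5 mm play each side, front end resting on the dowel (tilt about 0.05 rad), 15 to 32 mm short of its seat. 1 to 3 N slides it; seated, its origin is on the turntable's axis (3 mm play) and it goes no further.
- carrier_hole (a point): Centre, at the underside, of the carrier's 15 mm through hole, 28 mm along the carrier's +x from its origin. When it comes over the dowel, the front end drops 6 mm and the carrier lies level on the disc.
- carrier_lip (a point): Middle of the top edge of the outer (rear) face of the upturned lip at the carrier's -x end: full width, 6 mm thick, rising to 26 mm above the underside. Push here or lower down, along the carrier's +x.
- flux_bottle: Bystander: loose white bottle with blue cap, 44 mm diameter, 110 mm high, upright on the bench. Origin: centre of its underside.
- driver: Bystander: loose screwdriver, 190 mm long, lying on the bench. Origin: under its middle.
- parts_tray: Bystander: loose yellow open tray, 140 x 100 x 30 mm, on the bench. Origin: centre of its underside.
Things that resemble listed ones, but are neither listed nor needed, are in the scene too. Of the things that look like the carrier, the smaller one is meant.

How it is judged:
By the outcome, as a careful person would: the job done as asked, in the order asked, and still so for the second after the job is handed in, with the robot touching nothing.
It also fails if it takes over 58 s, if anything falls off the work surface, if the arm or the gripper's body presses on something with over 40 N, if the wrist force passes 120 N, or if a joint passes its speed limit or range.

ROBOT

A 6-joint arm with a two-finger parallel gripper is mounted at the origin on the work surface. World frame = base frame: x ahead of the robot, y to its left, z up, the work surface at z = 0. Lengths are in mm, angles in rad, forces in N, time in s.
With the tool pointing down it reaches from about 400 to 925 mm from the base axis. Payload 3.4 kg.
Tool frame: the origin (TCP) lies at the very end of the fingers, on their centre line; the grasp point (between the pads) lies 19 mm behind it; z points along the fingers, y is the direction in which the jaws open and shut (so a half turn about z gives the same grasp; the last joint's range is limited). The gripper opens to 85 mm and grips with 20 to 120 N. Pads are 22 mm wide; open, the fingers measure 114 mm over their backs; the gripper's body (76 mm by 85 mm) begins 54 mm behind the grasp point. The pads swing forward as they close: fully open they stand 13 mm farther back than shut.
Start: joints at [-1.312, 0.307, 1.506, -0, 1.328, -0.073], TCP at [187.823, -543.464, 231.305] pointing down, gripper open.
Joint ranges: [-3.12, 3.12], [-1.05, 2.28], [0.14, 2.33], [-1.42, 4.57], [0.1, 2.73], [-2.68, 2.68]. Speed limits (rad/s): [2.57, 2.57, 3.14, 3.14, 3.14, 3.14].

INTERFACE

Orientations are given as a unit quaternion [w, x, y, z].
In Python, from workcell import * gives the robot as it stands.
- The arm moves only by the tool send_rows, never from a script. Its argument "commands" is a list of rows, each a list of 7 numbers: the shift along the tool's x, y, z normalised to -1 to 1, where 1 is 0.12 m, then the turn, a rotation vector about the tool's x, y, z normalised to -1 to 1, where 1 is pi rad, then the finger opening in mm, from 0 to 85.4. In form: [[tx, ty, tz, wx, wy, wz, grip], ...]. A call has exactly 5 rows; each row shifts and turns the commanded pose from where the row before left it, along the tool's axes as they then stand; what a row does not reach is not made up. A row lasts 1/8 s, in which the tool goes at most 62.5 mm and 10.7 degrees, less where a joint would pass 70% of its speed; a pose out of reach is approached as far as the arm can. A call with a number of a shift or a turn outside -1 to 1 is refused whole. A call with a gripper value outside its range is refused whole. The fingers move at their own pace and stop on an object; the grip force is fixed at half the most. Time passes only in rows, so rows that do not move let the fingers close, or fill a call up. It gives the time, the measured TCP pose, the force and the opening at its end, in the units of the state.
- state(): the state, without advancing time (a new reading comes with each control period).
- grab_frame(name): name is "scene" or "top" or "wrist"; returns (picture, depth): 480x640x3 uint8, blue, green, red; 480x640 float32, mm along the optical axis (not along the pixel's ray), 0 where there is no reading.
- camera_info(name): a dict with "intrinsics" (3x3 intrinsics, pixels), "view" (4x4, takes a point from world to camera coordinates). Camera axes: x right, y down, z forward; pixel columns grow to the right and rows downward; lengths in mm; the calibration is good to about 2 mm. A picture is of the moment at which its call begins: read the wrist's pose just before it. camera_info takes no time and is no camera call; for the wrist camera it gives the pose at the moment of the call.
- sign_off(): hands the job in, once; it reports no verdict.
The state is a dict: "clock": time; "qpos": joint angles; "qd": joint speeds; "tau": joint torques, N m; "tool_pos": TCP position; "ee_rot": TCP orientation; "wrist_force": force on the tool from outside, world axes, zero at the start; "moment": the same for the moment, N m; "gripper_width": finger opening in mm.
Only numpy, scipy, OpenCV 4.12 (cv2) and the standard library are available. Lean on these libraries where they do the work, as an engineer would, in place of code of your own. Each camera call takes 0.05 s, during which the arm holds its last target.

## Working session

There is one attempt and no reset: what is moved stays moved. The work goes in short steps, Python scripts to look and compute and a tool call to move; the robot and the scene stay as the last step left them, time stands still between calls to the robot, and variables do not carry over. Pictures are saved under pics/ and viewed, and the job is handed in when it is done.

Besides the shell and the picture viewer there is one more tool, called after "Emit:" in YAML: its name, and indented under it one key for each argument. send_rows: Moves the arm, as the interface text tells. Its arguments: {"type":"object","properties":{"commands":{"type":"array"}},"required":["commands"]}

```bash
mkdir -p pics; ls; python3 - <<'E'
from workcell import *
import cv2
print(state())
for n in ["scene","top","wrist"]:
    p,d=grab_frame(n); cv2.imwrite(f"pics/{n}0.png",p); import numpy as np; np.save(f"pics/{n}0.npy",d)
    print(n,camera_info(n))
E
```

```text
pics
{'clock': 0.0, 'qpos': array([-1.31149422e+00,  3.07576557e-01,  1.50771482e+00,  1.28132485e-05,
        1.32837916e+00, -7.34996980e-02]), 'qd': array([ 2.14184530e-05, -6.39959568e-04,  7.76669921e-04,  5.15142427e-04,
        1.99287646e-04,  6.30861065e-04]), 'tau': array([ 9.42321931e-04, -4.57542479e+01, -2.51913857e+01, -9.95266282e-05,
        1.31529348e-02, -8.96625835e-06]), 'tool_pos': array([ 187.64588438, -542.76450931,  230.36336928]), 'ee_rot': array([-1.03503946e-03,  9.86187009e-01,  1.65632434e-01, -9.01893780e-05]), 'wrist_force': array([-0.25649004,  0.9065161 , -0.25040598]), 'moment': array([-0.01054439, -0.03158506, -0.02237939]), 'gripper_width': 85.50511716463453}
scene {'intrinsics': array([[486.73378711,   0.        , 315.60406191],
       [  0.        , 486.73378711, 243.46401515],
       [  0.        ,   0.        ,   1.        ]]), 'view': array([[-1.79298385e-01,  9.83601032e-01,  1.95217761e-02,
         5.25299468e+01],
       [ 7.11913531e-01,  1.43417417e-01, -6.87466777e-01,
        -2.53003321e+02],
       [-6.78992794e-01, -1.09363866e-01,
[... 480 characters left out ...]
],
       [ 6.55564401e-02, -1.48206432e-02, -9.97738794e-01,
         1.14558792e+03],
       [ 0.00000000e+00,  0.00000000e+00,  0.00000000e+00,
         1.00000000e+00]])}
wrist {'intrinsics': array([[340.22450487,   0.        , 323.74742839],
       [  0.        , 340.22450487, 244.50543556],
       [  0.        ,   0.        ,   1.        ]]), 'view': array([[ 3.25730186e-01, -9.45460922e-01, -1.86860603e-03,
        -5.73220418e+02],
       [-9.08599711e-01, -3.13576035e-01,  2.75892436e-01,
        -3.58227374e+01],
       [-2.61431467e-01, -8.81686796e-02, -9.61186700e-01,
         3.79584779e+02],
       [ 0.00000000e+00,  0.00000000e+00,  0.00000000e+00,
         1.00000000e+00]])}
```

View pics/scene0.png

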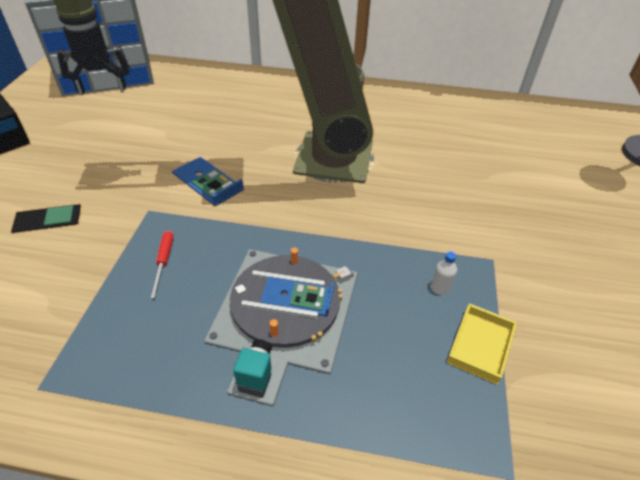

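View pics/top0.png

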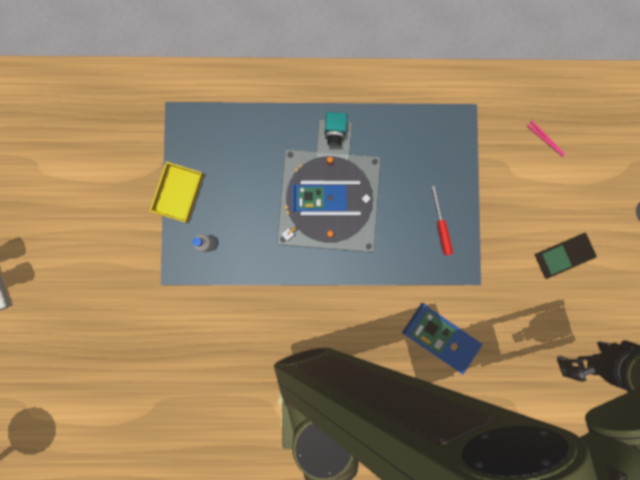

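The top view shows the turntable at about (331,198). The white diamond is at (366,198), so the hole end faces world −y. The lip is at (294,198), the posts at (330,160) and (330,233), and the camera at (336,128), towards world +x. The larger decoy lies at (443,338).

```bash
cat > h.py <<'E'
import numpy as np, cv2
from workcell import *
def ray(n,u,v,z,ci=None):
    ci=ci or camera_info(n); K=ci['intrinsics'];V=ci['view'];R=V[:3,:3];t=V[:3,3]
    c=-R.T@t; d=R.T@np.linalg.inv(K)@np.array([u,v,1.]); return c+d*(z-c[2])/d[2]
def proj(n,p,ci=None):
    ci=ci or camera_info(n); q=ci['view'][:3,:3]@np.array(p)+ci['view'][:3,3]; q=ci['intrinsics']@q; return q[:2]/q[2]
def blobs(mask,amin=8):
    n,l,s,c=cv2.connectedComponentsWithStats(mask.astype(np.uint8)); return [(s[i,4],s[i,:4].tolist(),c[i].round(1).tolist()) for i in range(1,n) if s[i,4]>=amin]
E
python3 - <<'E'
from h import *
for n,(x0,x1,y0,y1) in {"top":(265,400,95,260),"scene":(195,370,235,410)}.items():
    p=cv2.imread(f"pics/{n}0.png"); c=p[y0:y1,x0:x1]
    cv2.imwrite(f"pics/{n}0c.png",cv2.resize(c,None,fx=4 if n=="top" else 3.4,fy=4 if n=="top" else 3.4,interpolation=cv2.INTER_CUBIC)[:600])
    h=cv2.cvtColor(p,cv2.COLOR_BGR2HSV).astype(int);H,S,V=h[...,0],h[...,1],h[...,2]
    roi=np.zeros(H.shape,bool);roi[y0:y1,x0:x1]=1
    for nm,m in dict(orange=(H>4)&(H<18)&(S>150)&(V>100),white=(S<40)&(V>170),blue=(H>100)&(H<118)&(S>170),teal=(H>82)&(H<98)&(S>120)).items():
        print(n,nm,[(a,b,c) for a,b,c in blobs(m&roi,6)])
E
```

```text
top orange [(np.int32(35), [327, 157, 6, 7], [329.5, 159.8]), (np.int32(27), [327, 231, 6, 6], [329.9, 233.5])]
top white [(np.int32(9), [332, 132, 5, 2], [334.2, 132.4]), (np.int32(173), [301, 181, 59, 3], [329.7, 182.0]), (np.int32(35), [363, 195, 7, 7], [365.8, 198.0]), (np.int32(14), [300, 199, 2, 7], [300.5, 202.0]), (np.int32(23), [317, 199, 4, 7], [318.3, 202.3]), (np.int32(177), [301, 212, 59, 3], [330.0, 213.0]), (np.int32(75), [282, 228, 11, 12], [286.7, 233.9])]
top blue []
top teal [(np.int32(365), [326, 112, 21, 20], [335.8, 121.1])]
scene orange [(np.int32(68), [292, 249, 5, 14], [294.0, 255.7]), (np.int32(99), [270, 320, 8, 16], [273.5, 327.5])]
scene white [(np.int32(82), [336, 267, 14, 10], [343.3, 271.0]), (np.int32(269), [253, 271, 71, 14], [288.7, 277.3]), (np.int32(57), [235, 285, 11, 8], [240.0, 288.4]), (np.int32(31), [297, 285, 6, 6], [299.7, 287.5]), (np.int32(33), [319, 288, 5, 8], [321.2, 291.7]), (np.int32(304), [242, 301, 76, 15], [279.9, 307.8]), (np.int32(18), [315, 302, 5, 4], [317.0, 303.7]), (np.int32(8), [323, 340, 5, 3], [325.2, 340.6]), (np.int32(8), [328, 347, 3, 6], [329.5, 349.8]), (np.int32(31), [251, 348, 14, 4], [257.9, 349.3]), (np.int32(11), [304, 349, 5, 4], [305.9, 350.6]), (np.int32(36), [296, 351, 10, 12], [300.4, 356.4]), (np.int32(9), [290, 353, 5, 5], [292.0, 355.6]), (np.int32(6), [329, 353, 3, 3], [330.2, 354.3]), (np.int32(9), [285, 355, 4, 4], [286.6, 356.7]), (np.int32(14), [273, 358, 4, 7], [274.4, 360.9]), (np.int32(11), [279, 364, 5, 5], [281.2, 365.8]), (np.int32(119), [266, 370, 16, 31], [273.2, 386.1])]
scene blue []
scene teal [(np.int32(1175), [234, 349, 36, 42], [252.2, 369.0])]
```

View pics/top0c.png

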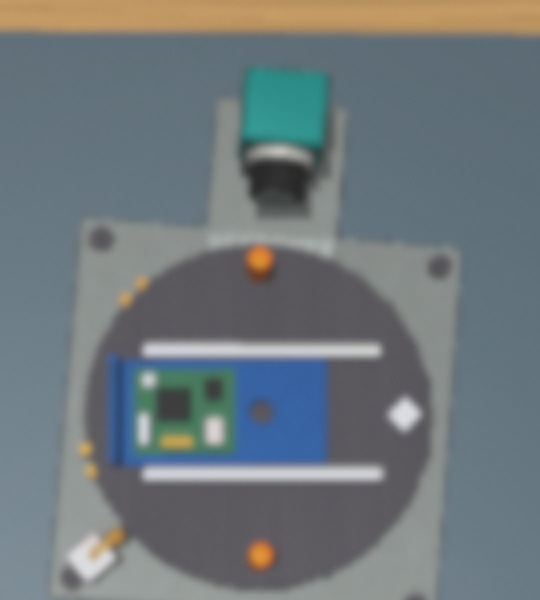

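View pics/scene0c.png

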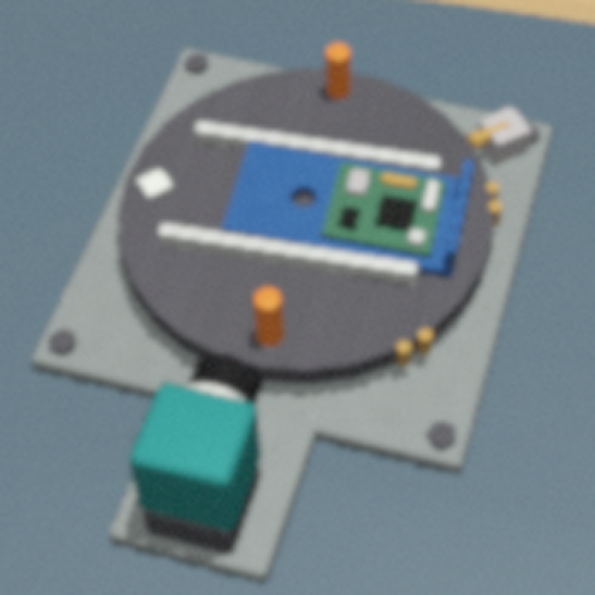

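Both crops show the carrier about 20 mm short of its seat. The lip is on the +y side, and the base is yawed a few degrees. Next I'll compute the positions.

```bash
python3 - <<'E'
from h import *
np.set_printoptions(precision=1,suppress=True)
# posts: top view, top cap; diamond z40; rails z52
a=ray("top",329.5,159.5,78);b=ray("top",329.8,233,78);d=ray("top",365.8,198,40)
r1=ray("top",329.7,182,52);r2=ray("top",330,213,52)
print("posts",a,b,np.linalg.norm((a-b)[:2]),"mid",(a+b)/2,"diam",d,"rails",r1,r2)
# scene caps
o=(195,235);s=3.4
for u,v in [(337,53),(268,297)]: print("scene post",ray("scene",o[0]+u/s,o[1]+v/s,80))
for u,v in [(155,182)]: print("scene dia",ray("scene",o[0]+u/s,o[1]+v/s,40))
t=(265,95);k=4
def T(u,v,z): return ray("top",t[0]+u/k,t[1]+v/k,z)
print("lip outer",T(110,410,66),"front",T(327,412,52),"hole",T(262,412,50))
print("teal top corners",T(246,68,93),T(329,72,93), "block",T(95,558,35))
print("base corners",T(80,220,12),T(460,250,12),T(52,592,12))
m=(a+b)/2
v=d-m; print("tt yaw",np.arctan2(v[1],v[0]), np.arctan2(*(a-b)[[1,0]])-np.pi/2, np.arctan2(*(ray("top",301,182,52)-ray("top",360,182,52))[[1,0]]))
w=T(460,250,12)-T(80,220,12); print("base x yaw", np.arctan2(w[1],w[0])+np.pi/2)
tc=(T(246,68,93)+T(329,72,93))/2-m; print(np.arctan2(tc[1],tc[0]))
print("bottle",ray("top",203,242,0),"driver",ray("top",445,250,0),ray("top",434,187,0))
E
```

```text
posts [641.3 -20.7  78. ] [453.1 -21.5  78. ] 188.2389065213631 mid [547.2 -21.1  78. ] diam [ 548.5 -117.6   40. ] rails [588.3 -22.2  52. ] [507.1 -23.   52. ]
scene post [457.8 -18.4  80. ]
scene post [644.9 -17.5  80. ]
scene dia [ 549.8 -114.    40. ]
lip outer [545.   73.7  66. ] front [546.4 -66.6  52. ] hole [546.6 -24.4  50. ]
teal top corners [759.8 -12.6  93. ] [757.5 -65.3  93. ] block [452.1  84.6  35. ]
base corners [683.1  97.4  12. ] [ 663.8 -160.2   12. ] [431.  114.4  12. ]
tt yaw -1.557237665200473 -1.566804372697171 1.5750358361063452
base x yaw -0.07471465164386792
-0.08408897079649118
bottle [433.9 316.9   0. ] driver [ 413.6 -336.6    0. ] [ 585.8 -309.4    0. ]
```

Emit:
send_rows:
  commands:
    - [0, 0, 0, 0, 0, -0.0563, 0]
    - [0, 0, 0, 0, 0, -0.0563, 0]
    - [0, 0, 0, 0, 0, -0.0563, 0]
    - [0, 0, 0, 0, 0, -0.0563, 0]
    - [0, 0, 0, 0, 0, -0.0563, 0]

```text
clock: 0.78
tool_pos: [187.8, -543.2, 230.9]
ee_rot: [-0.0, 0.819, 0.574, 0.0]
wrist_force: [-0.0, 0.5, -0.0]
gripper_width: 0.2
```

Emit:
send_rows:
  commands:
    - [0, 0, 0, 0, 0, -0.0563, 0]
    - [0, 0, 0, 0, 0, -0.0563, 0]
    - [0, 0.3, 0, 0, 0, 0, 0]
    - [0.1, 0.4, 0, 0, 0, 0, 0]
    - [0.2, 0.4, 0, 0, 0, 0, 0]

```text
clock: 1.4
tool_pos: [320.9, -507.8, 230.8]
ee_rot: [0.0, 0.708, 0.707, -0.0]
wrist_force: [0.2, -0.4, -0.1]
gripper_width: 0.4
```

Emit:
send_rows:
  commands:
    - [0.4, 0.19, 0, 0, 0, 0, 0]
    - [0.45, 0.19, 0, 0, 0, 0, 0]
    - [0.45, 0.19, 0, 0, 0, 0, 0]
    - [0.45, 0.19, 0, 0, 0, 0, 0]
    - [0.45, 0.19, 0, 0, 0, 0, 0]

```text
clock: 2.02
tool_pos: [434.2, -241.6, 231.2]
ee_rot: [-0.0, 0.707, 0.707, 0.0]
wrist_force: [1.0, -1.1, 0.5]
gripper_width: 0.2
```

Emit:
send_rows:
  commands:
    - [0.45, 0.19, 0, 0, 0, 0, 0]
    - [0.45, 0.19, 0, 0, 0, 0, 0]
    - [0.45, 0.19, 0, 0, 0, 0, 0]
    - [0.45, 0.19, 0, 0, 0, 0, 0]
    - [0.4, 0.19, 0, 0, 0, 0, 0]

```text
clock: 2.65
tool_pos: [548.0, 22.7, 231.2]
ee_rot: [-0.0, 0.707, 0.707, -0.0]
wrist_force: [-0.0, -1.0, 0.6]
gripper_width: -0.2
```

Emit:
send_rows:
  commands:
    - [0.3, 0, 0, 0, 0, 0, 0]
    - [0.3, 0, 0, 0, 0, 0, 0]
    - [0.2, 0, 0, 0, 0, 0, 0]
    - [0, 0, 0, 0, 0, 0, 0]
    - [0, 0, 0, 0, 0, 0, 0]

```text
clock: 3.28
tool_pos: [547.5, 116.0, 231.1]
ee_rot: [0.0, 0.707, 0.707, -0.0]
wrist_force: [-0.1, -0.2, -0.0]
gripper_width: 0.1
```

Emit:
send_rows:
  commands:
    - [0, 0, 0.4, 0, 0, 0, 0]
    - [0, 0, 0.4, 0, 0, 0, 0]
    - [0, 0, 0.4, 0, 0, 0, 0]
    - [0, 0, 0.29, 0, 0, 0, 0]
    - [0, 0, 0, 0, 0, 0, 0]

```text
clock: 3.9
tool_pos: [545.2, 114.9, 50.0]
ee_rot: [-0.002, 0.708, 0.707, -0.003]
wrist_force: [-0.7, -0.1, 0.3]
gripper_width: -0.2
```

```bash
python3 - <<'E'
from h import *
p,d=grab_frame("scene"); c=p[225:415,190:390]; cv2.imwrite("pics/s1.png",cv2.resize(c,None,fx=3,fy=3,interpolation=cv2.INTER_CUBIC)); print(state()['tool_pos'])
E
```

```text
[547.07438677 115.40600859  51.81981263]
```

View pics/s1.png

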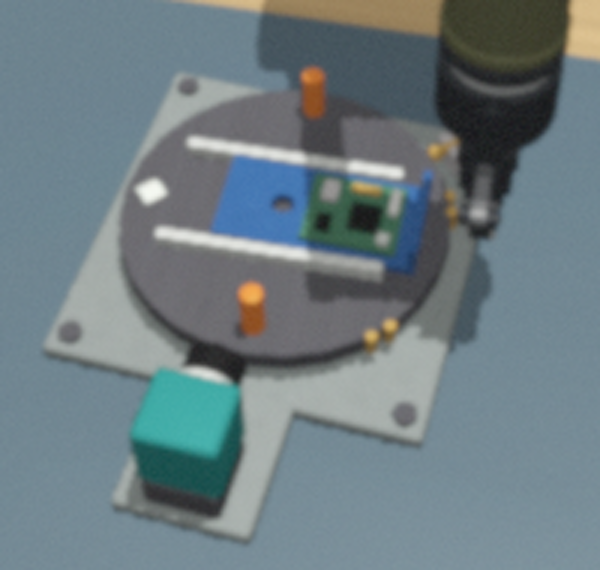

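The closed fingers, at (480,215), are behind the lip and level with it. I'll push slowly along −y.

Emit:
send_rows:
  commands:
    - [-0.05, 0, 0, 0, 0, 0, 0]
    - [-0.05, 0, 0, 0, 0, 0, 0]
    - [-0.05, 0, 0, 0, 0, 0, 0]
    - [-0.05, 0, 0, 0, 0, 0, 0]
    - [-0.05, 0, 0, 0, 0, 0, 0]

```text
clock: 4.58
tool_pos: [547.9, 86.4, 52.8]
ee_rot: [0.0, 0.707, 0.707, 0.0]
wrist_force: [-0.3, 2.7, 1.4]
gripper_width: 0.5
```

Emit:
send_rows:
  commands:
    - [-0.025, 0, 0, 0, 0, 0, 0]
    - [-0.025, 0, 0, 0, 0, 0, 0]
    - [-0.025, 0, 0, 0, 0, 0, 0]
    - [-0.025, 0, 0, 0, 0, 0, 0]
    - [-0.025, 0, 0, 0, 0, 0, 0]

```text
clock: 5.2
tool_pos: [547.7, 71.4, 52.4]
ee_rot: [-0.0, 0.707, 0.707, -0.0]
wrist_force: [0.5, 2.0, 1.0]
gripper_width: -0.3
```

```bash
python3 - <<'E'
from h import *
p,d=grab_frame("scene"); c=p[225:415,190:390]; cv2.imwrite("pics/s2.png",cv2.resize(c,None,fx=3,fy=3,interpolation=cv2.INTER_CUBIC)); print(state()['tool_pos'],state()['wrist_force'])
E
```

```text
[547.72129444  70.99621788  52.43347976] [-0.02650268  1.79702029 -0.17690056]
```

View pics/s2.png

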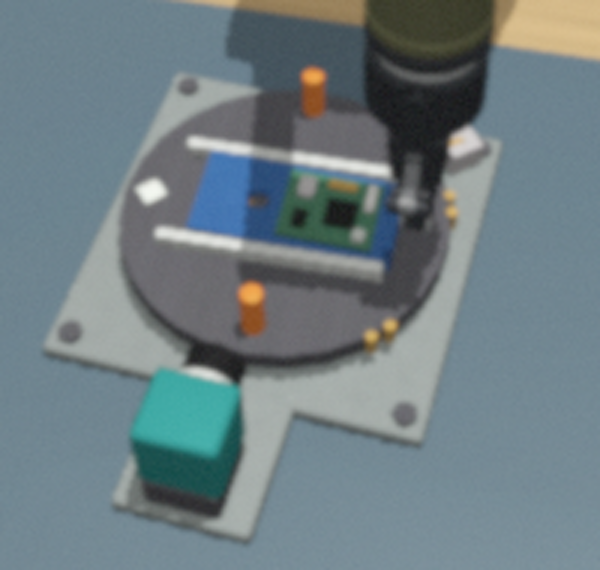

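The carrier's front edge has moved from (215,195) to about (190,190), and the push force is about 2 N. I'll keep going.

Emit:
send_rows:
  commands:
    - [-0.012, 0, 0, 0, 0, 0, 0]
    - [-0.012, 0, 0, 0, 0, 0, 0]
    - [-0.012, 0, 0, 0, 0, 0, 0]
    - [-0.012, 0, 0, 0, 0, 0, 0]
    - [-0.012, 0, 0, 0, 0, 0, 0]

```text
clock: 5.88
tool_pos: [547.6, 64.0, 52.4]
ee_rot: [0.0, 0.707, 0.707, -0.0]
wrist_force: [-0.5, 1.6, 0.7]
gripper_width: 0.1
```

Emit:
send_rows:
  commands:
    - [-0.008, 0, 0, 0, 0, 0, 0]
    - [-0.008, 0, 0, 0, 0, 0, 0]
    - [-0.008, 0, 0, 0, 0, 0, 0]
    - [-0.008, 0, 0, 0, 0, 0, 0]
    - [-0.008, 0, 0, 0, 0, 0, 0]

```text
clock: 6.5
tool_pos: [547.7, 59.5, 52.5]
ee_rot: [-0.0, 0.707, 0.707, -0.0]
wrist_force: [0.5, 1.2, -0.3]
gripper_width: -0.2
```

```bash
python3 - <<'E'
from h import *
p,d=grab_frame("scene"); c=p[225:415,190:390]; cv2.imwrite("pics/s3.png",cv2.resize(c,None,fx=3,fy=3,interpolation=cv2.INTER_CUBIC)); print(state()['tool_pos'],state()['wrist_force'])
E
```

```text
[547.69256631  59.39093945  52.45324595] [-0.24261901 -0.08924357 -0.08336229]
```

View pics/s3.png

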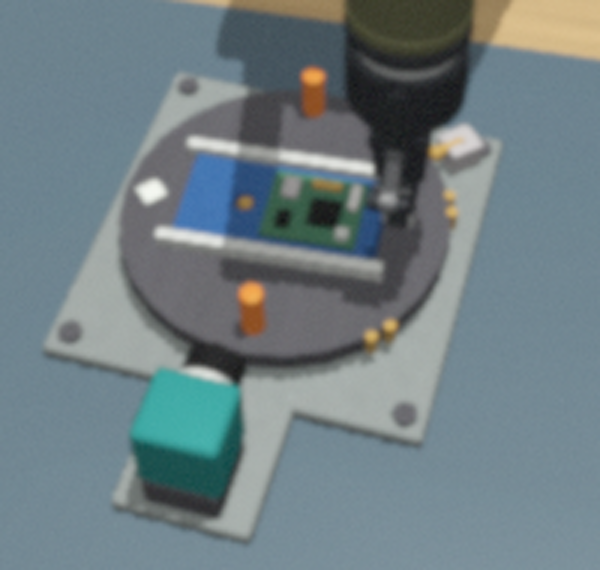

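The brass dowel now shows in the hole at (245,202). I'll push a little more to feel for the stop.

Emit:
send_rows:
  commands:
    - [-0.008, 0, 0, 0, 0, 0, 0]
    - [-0.008, 0, 0, 0, 0, 0, 0]
    - [-0.008, 0, 0, 0, 0, 0, 0]
    - [0, 0, 0, 0, 0, 0, 0]
    - [0, 0, 0, 0, 0, 0, 0]

```text
clock: 7.18
tool_pos: [547.7, 57.9, 52.5]
ee_rot: [-0.001, 0.707, 0.707, 0.001]
wrist_force: [0.0, 5.5, -0.9]
gripper_width: 0.2
```

The force rose to 5.5 N, which means the carrier is against the dowel. I'll back off, lift and verify.

Emit:
send_rows:
  commands:
    - [0.1, 0, 0, 0, 0, 0, 0]
    - [0.2, 0, 0, 0, 0, 0, 0]
    - [0.1, 0, -0.2, 0, 0, 0, 0]
    - [0, 0, -0.45, 0, 0, 0, 0]
    - [0, 0, -0.4, 0, 0, 0, 0]

```text
clock: 7.8
tool_pos: [547.7, 105.0, 179.9]
ee_rot: [0.0, 0.707, 0.707, -0.0]
wrist_force: [1.0, -0.1, -0.6]
gripper_width: 0.2
```

```bash
python3 - <<'E'
from h import *
np.set_printoptions(precision=1,suppress=True)
print(state()['tool_pos'],state()['wrist_force'])
p,d=grab_frame("scene"); c=p[225:415,190:390]; cv2.imwrite("pics/s4.png",cv2.resize(c,None,fx=3,fy=3,interpolation=cv2.INTER_CUBIC))
ci=camera_info("wrist");p,d=grab_frame("wrist"); cv2.imwrite("pics/w4.png",p)
K=ci['intrinsics'];V=ci['view'];
np.save("pics/w4.npy",d)
def pt(u,v):
    z=np.median(d[v-2:v+3,u-2:u+3]); q=np.linalg.inv(K)@[u,v,1]*z; return V[:3,:3].T@(q-V[:3,3])
for y in (-80,-70,-60,-55,-35,-25): 
  for x in (525,548,570):
    u,v=proj("wrist",[x,y,46],ci).round().astype(int)
    if 3<u<636 and 3<v<476: print(x,y,(u,v),pt(u,v))
E
```

```text
[547.7 105.  179.9] [ 1.  -0.1 -0.6]
525 -80 (np.int64(296), np.int64(411)) [544.2 122.7 270.7]
548 -80 (np.int64(319), np.int64(411)) [549.  116.5 263.9]
570 -80 (np.int64(341), np.int64(411)) [554.2 116.7 264.3]
525 -70 (np.int64(296), np.int64(403)) [544.1 122.9 268.6]
548 -70 (np.int64(319), np.int64(403)) [548.  -70.2  46.3]
570 -70 (np.int64(341), np.int64(402)) [554.6 113.7 257.8]
525 -60 (np.int64(296), np.int64(394)) [543.9 123.  266. ]
548 -60 (np.int64(319), np.int64(394)) [548.  -59.3  46.6]
570 -60 (np.int64(341), np.int64(394)) [554.5 116.8 258.6]
525 -55 (np.int64(296), np.int64(390)) [543.8 122.8 264.5]
548 -55 (np.int64(319), np.int64(390)) [548.  -57.1  43.5]
570 -55 (np.int64(341), np.int64(390)) [554.5 118.  258.6]
525 -35 (np.int64(295), np.int64(373)) [543.2 122.9 258.4]
548 -35 (np.int64(319), np.int64(373)) [548.9  98.8 226.2]
570 -35 (np.int64(341), np.int64(372)) [554.5 122.4 257.6]
525 -25 (np.int64(295), np.int64(364)) [542.9 122.9 254.9]
548 -25 (np.int64(319), np.int64(364)) [548.9 102.4 226.1]
570 -25 (np.int64(342), np.int64(364)) [554.9 122.9 255.1]
```

View pics/s4.png

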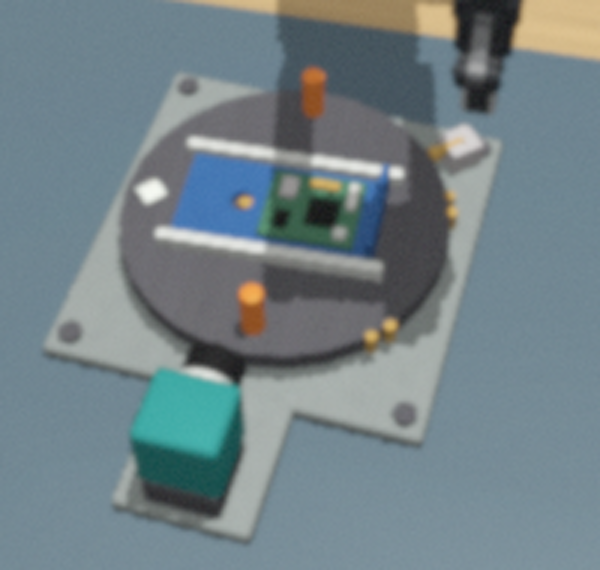

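View pics/w4.png

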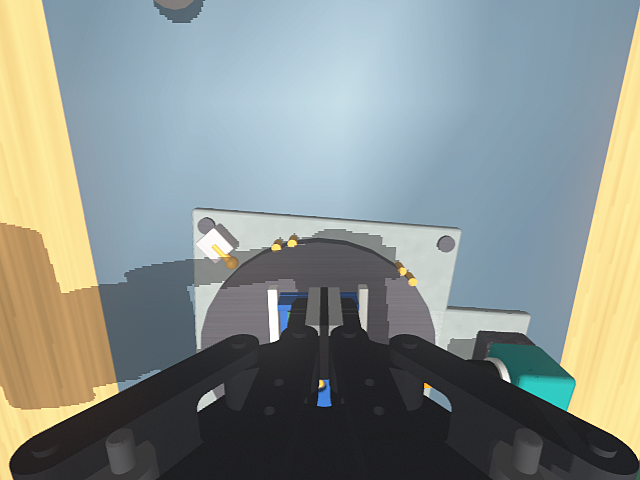

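The wrist depth puts the carrier's front top at z = 46.3, so it is level (it would be about 53 if tilted). The scene view shows the dowel in the hole at (245,202). It's seated. Next I'll turn the tool and move over the robot-side post.

Emit:
send_rows:
  commands:
    - [0, 0, 0, 0, 0, 0.05, 45]
    - [0, 0, 0, 0, 0, 0.05, 45]
    - [0, 0, 0, 0, 0, 0.05, 45]
    - [0, 0, 0, 0, 0, 0.05, 45]
    - [0, 0, 0, 0, 0, 0.05, 45]

```text
clock: 8.52
tool_pos: [547.2, 104.6, 177.7]
ee_rot: [0.0, 0.925, 0.38, -0.001]
wrist_force: [-0.8, 0.0, 0.1]
gripper_width: 45.1
```

Emit:
send_rows:
  commands:
    - [0, 0, 0, 0, 0, 0.05, 45]
    - [0, 0, 0, 0, 0, 0.05, 45]
    - [0, 0, 0, 0, 0, 0.05, 45]
    - [0, 0, 0, 0, 0, 0.05, 45]
    - [0, 0, 0, 0, 0, 0.05, 45]

```text
clock: 9.15
tool_pos: [547.2, 104.6, 177.7]
ee_rot: [0.0, 1.0, -0.002, -0.001]
wrist_force: [-0.4, 0.2, -0.0]
gripper_width: 44.9
```

Emit:
send_rows:
  commands:
    - [-0.2, 0.26, 0, 0, 0, 0, 45]
    - [-0.2, 0.26, 0, 0, 0, 0, 45]
    - [-0.2, 0.26, 0, 0, 0, 0, 45]
    - [-0.17, 0.26, 0, 0, 0, 0, 45]
    - [0, 0, 0, 0, 0, 0, 45]

```text
clock: 9.78
tool_pos: [453.1, -21.5, 177.9]
ee_rot: [0.0, 1.0, -0.001, -0.001]
wrist_force: [0.9, 1.0, -0.3]
gripper_width: 44.8
```

```bash
python3 - <<'E'
from h import *
np.set_printoptions(precision=1,suppress=True)
print(state()['tool_pos'],state()['qpos'])
p,d=grab_frame("top"); cv2.imwrite("pics/t5.png",cv2.resize(p[95:300,240:420],None,fx=2.9,fy=2.9,interpolation=cv2.INTER_CUBIC))
ci=camera_info("wrist");p,d=grab_frame("wrist"); cv2.imwrite("pics/w5.png",p)
E
```

```text
[453.1 -21.5 177.9] [-0.1  0.2  1.8 -0.   1.1  1.4]
```

View pics/w5.png

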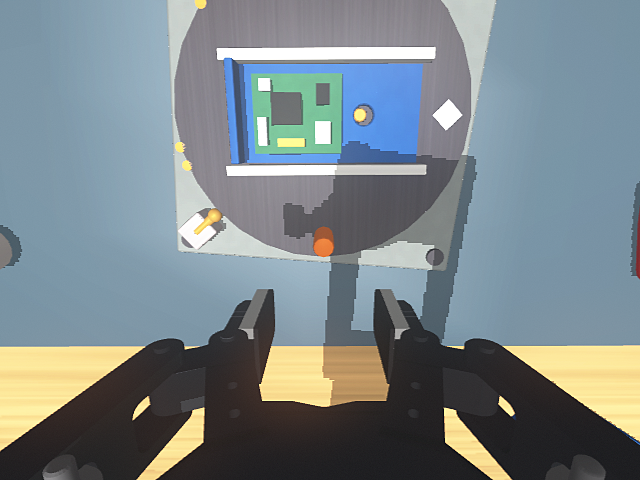

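The wrist view shows the post at (323,245), centred between the fingers. The dowel is inside the hole at (361,115), and the carrier is between the rails.

```bash
python3 - <<'E'
from h import *
np.set_printoptions(precision=1,suppress=True)
p=cv2.imread("pics/w5.png"); h=cv2.cvtColor(p,cv2.COLOR_BGR2HSV).astype(int);H,S,V=h[...,0],h[...,1],h[...,2]
m=(H>2)&(H<15)&(S>150)&(V>100); m[300:]=0
print(blobs(m,20))
print("post top",ray("wrist",323.5,246,80),"foot",ray("wrist",322.5,232,40))
print("diamond",ray("wrist",447,114,40))
print("dowel",ray("wrist",361,115,46))
for u,v in [(218,54),(435,54),(228,170),(426,170)]: print("rail",ray("wrist",u,v,52))
E
```

```text
[(np.int32(496), [313, 227, 21, 30], [323.3, 241.8])]
post top [454.5 -19.3  80. ] foot [455.2 -18.4  40. ]
diamond [ 549.2 -115.1   40. ]
dowel [548.1 -47.9  46. ]
rail [588.4  55.4  52. ]
rail [588.1 -98.6  52. ]
rail [507.8  54.7  52. ]
rail [507.5 -98.8  52. ]
```

Emit:
send_rows:
  commands:
    - [0, -0.017, 0.3, 0, 0, 0, 45]
    - [0, 0, 0.3, 0, 0, 0, 45]
    - [0, 0, 0.25, 0, 0, 0, 45]
    - [0, 0, 0.2, 0, 0, 0, 45]
    - [0, 0, 0, 0, 0, 0, 30]

```text
clock: 10.5
tool_pos: [454.6, -17.1, 50.8]
ee_rot: [-0.0, 1.0, 0.001, -0.002]
wrist_force: [0.6, -0.9, -0.4]
gripper_width: 30.3
```

Emit:
send_rows:
  commands:
    - [0, 0, 0, 0, 0, 0, 24]
    - [0, 0, 0, 0, 0, 0, 18]
    - [0, 0, 0, 0, 0, 0, 18]
    - [0, 0, 0, 0, 0, 0, 18]
    - [0, 0, 0, 0, 0, 0, 18]

```text
clock: 11.12
tool_pos: [455.6, -18.1, 52.8]
ee_rot: [-0.0, 1.0, -0.0, 0.0]
wrist_force: [0.0, 0.4, 1.0]
gripper_width: 17.8
```

```bash
python3 - <<'E'
from h import *
print(state()['tool_pos'],state()['wrist_force'])
p,d=grab_frame("scene"); c=p[225:415,190:390]; cv2.imwrite("pics/s6.png",cv2.resize(c,None,fx=3,fy=3,interpolation=cv2.INTER_CUBIC))
E
```

```text
[455.56229468 -18.09921026  52.80460912] [0.02379706 0.35539825 0.9634578 ]
```

View pics/s6.png

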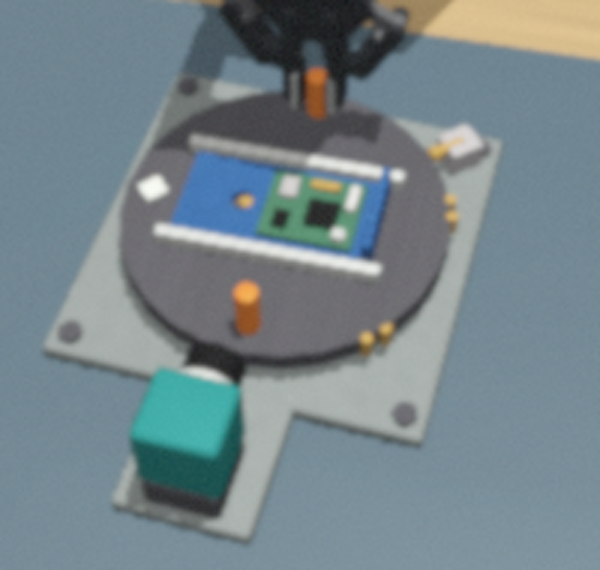

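The post is caged between the fingers at (317,90). I'll turn in an arc with 0.06 rad per row.

Emit:
send_rows:
  commands:
    - [0.0014, 0.0467, 0, 0, 0, -0.0191, 18]
    - [0.0014, 0.0467, 0, 0, 0, -0.0191, 18]
    - [0.0014, 0.0467, 0, 0, 0, -0.0191, 18]
    - [0.0014, 0.0467, 0, 0, 0, -0.0191, 18]
    - [0.0014, 0.0467, 0, 0, 0, -0.0191, 18]

```text
clock: 11.8
tool_pos: [459.1, -45.7, 52.4]
ee_rot: [-0.0, 0.989, 0.15, -0.0]
wrist_force: [-0.9, 0.7, 0.5]
gripper_width: 17.9
```

Emit:
send_rows:
  commands:
    - [0.0014, 0.0467, 0, 0, 0, -0.0191, 18]
    - [0.0014, 0.0467, 0, 0, 0, -0.0191, 18]
    - [0.0014, 0.0467, 0, 0, 0, -0.0191, 18]
    - [0.0014, 0.0467, 0, 0, 0, -0.0191, 18]
    - [0.0014, 0.0467, 0, 0, 0, -0.0191, 18]

```text
clock: 12.42
tool_pos: [471.6, -71.1, 52.5]
ee_rot: [0.0, 0.955, 0.297, -0.0]
wrist_force: [0.4, 0.4, 1.0]
gripper_width: 18.1
```

```bash
python3 - <<'E'
from h import *
s=state();print(s['tool_pos'],s['wrist_force']); r=s['tool_pos'][:2]-[548.5,-19.5]; print(np.hypot(*r),np.arctan2(*r[::-1])%(2*np.pi)-np.pi, 2*np.arctan2(s['ee_rot'][2],s['ee_rot'][1]))
p,d=grab_frame("scene"); c=p[225:415,190:390]; cv2.imwrite("pics/s7.png",cv2.resize(c,None,fx=3,fy=3,interpolation=cv2.INTER_CUBIC))
E
```

```text
[471.61847037 -71.08095714  52.46230765] [0.35713967 0.43321503 0.97030516]
92.58166523601082 0.5909378649913406 0.6022829581183492
```

View pics/s7.png

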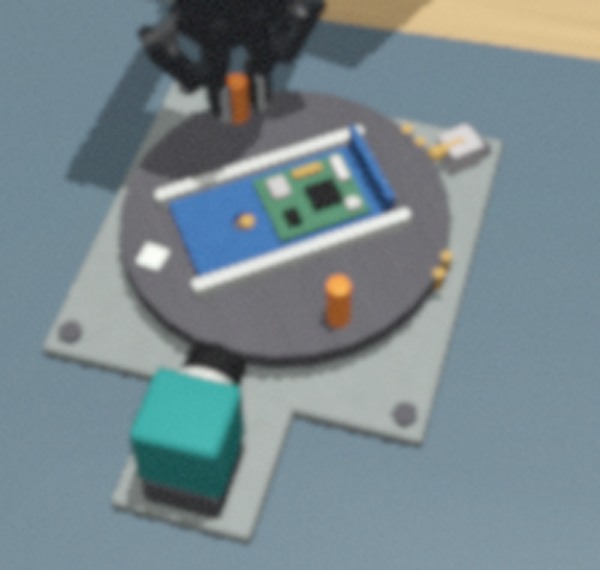

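The first stop's bump pair, at (410,130) and (420,140), is past the plunger, and the table has turned about 0.59 rad. Continuing.

Emit:
send_rows:
  commands:
    - [0.0014, 0.0467, 0, 0, 0, -0.0191, 18]
    - [0.0014, 0.0467, 0, 0, 0, -0.0191, 18]
    - [0.0014, 0.0467, 0, 0, 0, -0.0191, 18]
    - [0.0014, 0.0467, 0, 0, 0, -0.0191, 18]
    - [0.0014, 0.0467, 0, 0, 0, -0.0191, 18]

```text
clock: 13.1
tool_pos: [489.9, -91.2, 52.3]
ee_rot: [-0.001, 0.9, 0.435, -0.001]
wrist_force: [-0.7, -0.1, 0.2]
gripper_width: 17.8
```

Emit:
send_rows:
  commands:
    - [0.0014, 0.0467, 0, 0, 0, -0.0191, 18]
    - [0.0014, 0.0467, 0, 0, 0, -0.0191, 18]
    - [0.0014, 0.0467, 0, 0, 0, -0.0191, 18]
    - [0.0014, 0.0467, 0, 0, 0, -0.0191, 18]
    - [0.0014, 0.0467, 0, 0, 0, -0.0191, 18]

```text
clock: 13.72
tool_pos: [514.1, -105.1, 52.2]
ee_rot: [-0.001, 0.825, 0.565, -0.001]
wrist_force: [-1.9, -0.0, -0.1]
gripper_width: 18.1
```

Emit:
send_rows:
  commands:
    - [0.0014, 0.0467, 0, 0, 0, -0.0191, 18]
    - [0.0014, 0.0467, 0, 0, 0, -0.0191, 18]
    - [0.0014, 0.0467, 0, 0, 0, -0.0191, 18]
    - [0, 0, 0, 0, 0, 0, 18]
    - [0, 0, 0, 0, 0, 0, 18]

```text
clock: 14.35
tool_pos: [530.6, -109.7, 52.3]
ee_rot: [-0.0, 0.772, 0.636, -0.0]
wrist_force: [-0.8, -0.3, -0.1]
gripper_width: 18.2
```

```bash
cat > look.py <<'E'
from h import *
import sys
np.set_printoptions(precision=1,suppress=True)
s=state();print(s['tool_pos'],s['wrist_force']); r=s['tool_pos'][:2]-[548.5,-19.5]; print("r,turn",np.hypot(*r),np.arctan2(*r[::-1])%(2*np.pi)-np.pi, 2*np.arctan2(s['ee_rot'][2],s['ee_rot'][1]))
k=sys.argv[1]
for n,(a,b,c,d) in dict(scene=(225,415,190,390),top=(95,270,250,420)).items():
    p,_=grab_frame(n); cv2.imwrite(f"pics/{n}_{k}_full.png",p); cv2.imwrite(f"pics/{n}_{k}.png",cv2.resize(p[a:b,c:d],None,fx=3,fy=3,interpolation=cv2.INTER_CUBIC))
    h=cv2.cvtColor(p,cv2.COLOR_BGR2HSV).astype(int);H,S,V=h[...,0],h[...,1],h[...,2]
    m=(S<40)&(V>170); roi=np.zeros(m.shape,bool); roi[a:b,c:d]=1
    for A,B,C in blobs(m&roi,15): print(n,A,B,C,ray(n,C[0],C[1],40))
E
python3 look.py 8
```

```text
[ 530.6 -109.7   52.3] [-0.8 -0.3 -0.1]
r,turn 91.94592746702644 1.3750713329220545 1.378884308994567
scene 309 [248, 261, 35, 56] [265.3, 288.9] [540.7 -63.   40. ]
scene 148 [325, 266, 26, 11] [339.3, 270.3] [459.6  82.1  40. ]
scene 35 [283, 272, 11, 5] [288.1, 273.9] [491.4 -25.   40. ]
scene 301 [285, 272, 34, 58] [301.5, 300.9] [556.6  17.7  40. ]
scene 19 [299, 277, 6, 5] [301.7, 279.3] [500.4   6.8  40. ]
scene 2026 [261, 277, 94, 126] [310.4, 347.7] [661.5  56.3  40. ]
scene 45 [275, 286, 9, 7] [278.9, 289.1] [535.7 -34.9  40. ]
scene 728 [206, 314, 59, 38] [228.5, 334.2] [ 662.4 -105.2   40. ]
scene 79 [260, 327, 11, 10] [264.6, 331.5] [643.  -38.2  40. ]
scene 28 [228, 380, 6, 12] [230.8, 386.1] [765.8 -68.6  40. ]
top 24 [317, 153, 15, 3] [322.5, 154.1] [665.1  -3.6  40. ]
top 20 [338, 155, 10, 3] [343.6, 155.6] [661.4 -59.4  40. ]
top 40 [333, 160, 8, 7] [336.4, 162.9] [641.7 -40.3  40. ]
top 195 [308, 165, 14, 58] [314.2, 193.5] [559.9  18.1  40. ]
top 177 [338, 172, 14, 56] [344.9, 197.5] [549.6 -62.6  40. ]
top 23 [332, 196, 6, 5] [334.2, 198.4] [547.1 -34.5  40. ]
top 22 [327, 214, 8, 4] [330.4, 215.2] [502.7 -24.5  40. ]
top 86 [281, 228, 13, 12] [286.5, 233.6] [454.1  90.1  40. ]
```

View pics/scene_8.png

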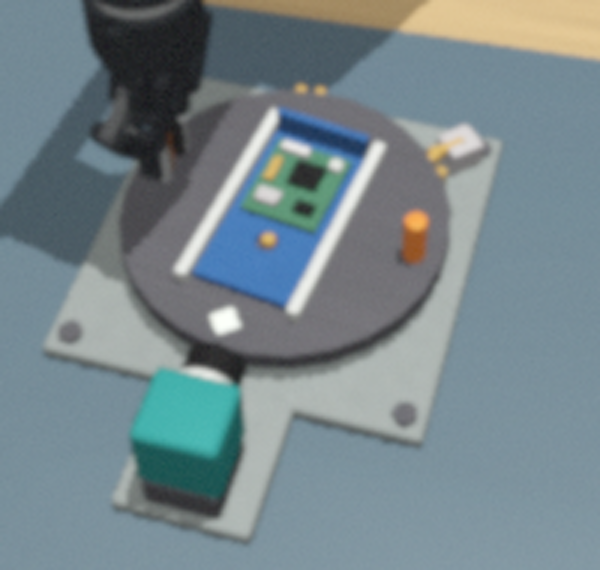

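View pics/top_8.png

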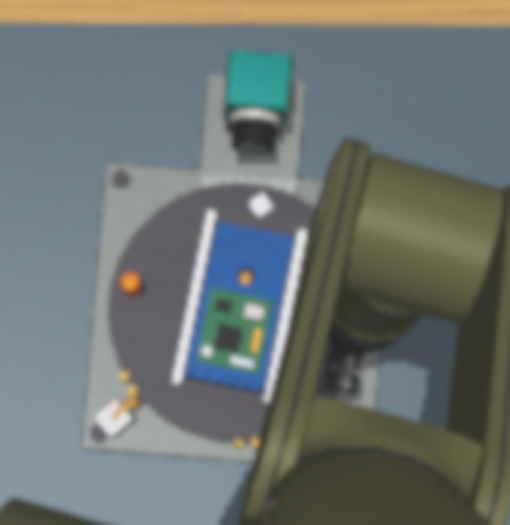

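The plunger is at the first bump of the second pair, at (440,170). The diamond reads about −0.21 rad in yaw. I'll refine the base yaw from the four bolts.

```bash
python3 - <<'E'
from h import *
np.set_printoptions(precision=3,suppress=True)
for n,r in dict(top=(90,265,265,400),scene=(235,410,195,370)).items():
    p=cv2.imread(f"pics/{n}0.png"); g=cv2.cvtColor(p,cv2.COLOR_BGR2GRAY)
    pts=[]
    seeds={"top":[(290.2,155),(374.7,161.7),(282.5,239.2),(368.5,246)],"scene":[(252.6,253.6),(213.2,335.6),(324.8,363)]}[n]
    for u,v in seeds:
        u0,v0=int(round(u)),int(round(v)); w=g[v0-4:v0+5,u0-4:u0+5].astype(float); m=np.clip(np.percentile(w,75)-15-w,0,None)
        yy,xx=np.mgrid[-4:5,-4:5]; m=m*((xx**2+yy**2)<17); pts.append((u0+(m*xx).sum()/m.sum(),v0+(m*yy).sum()/m.sum()))
    P=np.array([ray(n,u,v,13)[:2] for u,v in pts]); print(n,np.array(pts),P)
    if n=="top":
        ctr=P.mean(0); e=[P[0]-P[1],P[2]-P[3],P[0]-P[2],P[1]-P[3]]
        print(ctr,[np.arctan2(e[0][1],e[0][0])-np.pi/2,np.arctan2(e[1][1],e[1][0])-np.pi/2,np.arctan2(e[2][1],e[2][0]),np.arctan2(e[3][1],e[3][0])],[np.hypot(*x) for x in e])
    else:
        e=P[1]-P[0]; f=P[2]-P[1]; print(np.arctan2(e[1],e[0]),np.arctan2(f[1],f[0])-np.pi/2,np.hypot(*e),np.hypot(*f),(P[0]+P[2])/2)
E
```

```text
top [[289.897 154.31 ]
 [374.351 161.309]
 [282.154 239.419]
 [368.33  245.887]] [[ 671.1     84.058]
 [ 653.05  -144.634]
 [ 440.499  103.334]
 [ 423.688 -126.94 ]]
[547.084 -21.045] [np.float64(-0.07876432062020977), np.float64(-0.07287289330769808), np.float64(-0.08339968190612249), np.float64(-0.07699477438364294)] [np.float64(229.40316356112467), np.float64(230.88689106729646), np.float64(231.40621914523902), np.float64(230.04384778625962)]
scene [[252.39  253.544]
 [212.929 335.685]
 [324.467 363.088]] [[ 425.833 -124.748]
 [ 655.453 -142.705]
 [ 673.35    86.39 ]]
-0.07804386123435354 -0.07795902828921863 230.32164685881875 229.79220280854818 [549.591 -19.179]
```

The base yaw is −0.078, so about 0.13 rad remains.

Emit:
send_rows:
  commands:
    - [0.0003, 0.02, 0, 0, 0, -0.0083, 18]
    - [0.0003, 0.02, 0, 0, 0, -0.0083, 18]
    - [0.0003, 0.02, 0, 0, 0, -0.0083, 18]
    - [0.0003, 0.02, 0, 0, 0, -0.0083, 18]
    - [0.0003, 0.02, 0, 0, 0, -0.0083, 18]

```text
clock: 15.08
tool_pos: [542.6, -111.3, 52.5]
ee_rot: [-0.001, 0.727, 0.686, -0.0]
wrist_force: [-4.4, 0.4, 3.0]
gripper_width: 18.1
```

```bash
python3 look.py 9 | egrep "r,turn|\[" | head -30
```

```text
[ 542.6 -111.3   52.5] [-4.4  0.4  3. ]
r,turn 91.98975405347996 1.5067246386751654 1.5124694502128033
scene 313 [252, 262, 26, 58] [264.8, 290.9] [546.  -62.7  40. ]
scene 144 [324, 266, 27, 11] [339.5, 270.2] [459.3  82.5  40. ]
scene 300 [291, 269, 24, 60] [302.7, 299.0] [551.3  19.2  40. ]
scene 35 [281, 272, 10, 5] [285.4, 273.7] [492.  -30.9  40. ]
scene 19 [297, 276, 6, 4] [299.6, 277.5] [496.4   1.4  40. ]
scene 2031 [261, 277, 94, 126] [310.5, 347.7] [661.4  56.5  40. ]
scene 45 [274, 287, 10, 6] [278.6, 289.6] [537.1 -35.2  40. ]
scene 656 [206, 319, 59, 33] [229.2, 335.9] [ 665.8 -102.7   40. ]
scene 81 [265, 328, 12, 11] [270.6, 333.1] [644.3 -25.8  40. ]
scene 29 [228, 380, 6, 12] [230.8, 385.9] [765.4 -68.8  40. ]
top 28 [317, 153, 15, 3] [322.8, 153.9] [665.7  -4.4  40. ]
top 29 [333, 154, 15, 5] [342.0, 155.5] [661.6 -55.2  40. ]
top 39 [328, 159, 8, 7] [331.7, 162.2] [643.5 -27.9  40. ]
top 186 [311, 166, 7, 60] [313.9, 195.6] [554.4  18.9  40. ]
top 119 [343, 169, 6, 37] [345.4, 186.4] [579.1 -64.   40. ]
top 25 [332, 196, 6, 5] [334.4, 197.8] [548.7 -35.   40. ]
top 21 [330, 214, 7, 3] [333.0, 215.0] [503.3 -31.3  40. ]
top 88 [280, 228, 14, 12] [286.3, 233.6] [454.1  90.7  40. ]
top 22 [288, 240, 12, 3] [293.7, 241.2] [434.3  71.3  40. ]
```

View pics/scene_9.png

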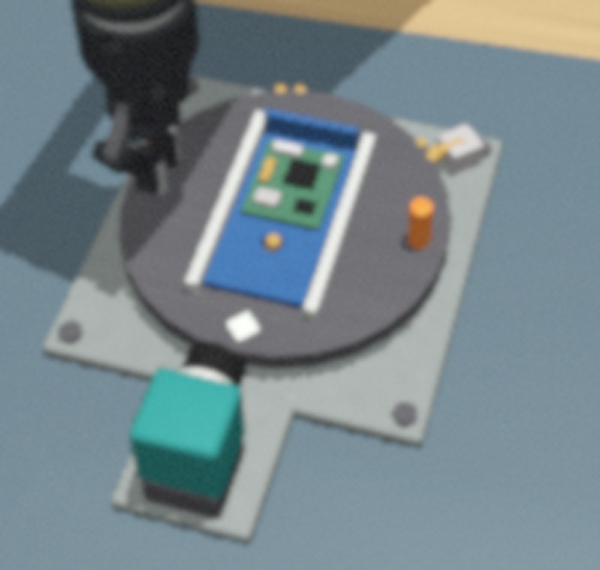

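The diamond yaw is now −0.077 (top) and −0.074 (scene), against a base yaw of −0.078, so the table is in the second stop. I'll ease back 1.5 mm and open.

Emit:
send_rows:
  commands:
    - [0, -0.012, 0, 0, 0, 0, 18]
    - [0, 0, 0, 0, 0, 0, 22]
    - [0, 0, 0, 0, 0, 0, 30]
    - [0, 0, 0, 0, 0, 0, 40]
    - [0, 0, 0, 0, 0, 0, 45]

```text
clock: 15.8
tool_pos: [541.7, -111.2, 52.5]
ee_rot: [0.0, 0.728, 0.685, 0.0]
wrist_force: [-0.9, -0.9, -0.5]
gripper_width: 45.2
```

Emit:
send_rows:
  commands:
    - [0, 0, -0.1, 0, 0, 0, 45]
    - [0, 0, -0.3, 0, 0, 0, 45]
    - [0, 0, -0.4, 0, 0, 0, 45]
    - [0, 0, -0.4, 0, 0, 0, 45]
    - [0, 0, -0.3, 0, 0, 0, 45]

```text
clock: 16.42
tool_pos: [542.1, -111.4, 235.9]
ee_rot: [0.001, 0.728, 0.686, 0.001]
wrist_force: [1.0, -0.8, -0.5]
gripper_width: 44.6
```

Emit:
send_rows:
  commands:
    - [-0.4, 0, 0, 0, 0, 0, 45]
    - [-0.4, 0, 0, 0, 0, 0, 45]
    - [-0.4, 0, 0, 0, 0, 0, 45]
    - [-0.4, 0, 0, 0, 0, 0, 45]
    - [0, 0, 0, 0, 0, 0, 45]

```text
clock: 17.05
tool_pos: [529.8, -306.5, 233.2]
ee_rot: [0.001, 0.729, 0.684, -0.0]
wrist_force: [-0.5, 0.3, 0.8]
gripper_width: 45.2
```

```bash
python3 look.py 10 | egrep "r,turn|\[" | head -30; python3 - <<'E'
from h import *
np.set_printoptions(precision=1,suppress=True)
p=cv2.imread("pics/top_10_full.png"); h=cv2.cvtColor(p,cv2.COLOR_BGR2HSV).astype(int);H,S,V=h[...,0],h[...,1],h[...,2]
m=(H>4)&(H<18)&(S>150)&(V>100); m[:150]=0;m[245:]=0;m[:,:280]=0;m[:,390:]=0
for b in blobs(m,15): print(b,ray("top",*b[2],78))
E
```

```text
[ 529.8 -306.5  233.2] [-0.5  0.3  0.8]
r,turn 287.5959130339056 1.505560941686329 1.5065237365309396
scene 174 [240, 252, 32, 19] [253.3, 259.4] [ 465.7 -109.6   40. ]
scene 297 [252, 262, 27, 58] [264.8, 291.0] [546.3 -62.7  40. ]
scene 131 [326, 266, 25, 11] [339.9, 270.4] [459.7  83.4  40. ]
scene 291 [291, 269, 24, 60] [302.6, 299.2] [551.9  19.1  40. ]
scene 31 [281, 272, 10, 4] [285.3, 273.6] [491.7 -31.1  40. ]
scene 19 [297, 276, 6, 4] [299.6, 277.5] [496.4   1.4  40. ]
scene 1897 [262, 278, 92, 125] [310.3, 347.9] [661.9  56.2  40. ]
scene 43 [274, 287, 10, 6] [278.6, 289.5] [536.8 -35.3  40. ]
scene 754 [211, 296, 39, 52] [227.0, 329.3] [ 652.2 -111.4   40. ]
scene 77 [265, 329, 12, 10] [270.4, 333.3] [644.8 -26.1  40. ]
scene 35 [250, 348, 15, 4] [257.6, 349.3] [684.  -41.2  40. ]
scene 15 [229, 381, 5, 11] [230.7, 386.4] [766.4 -68.7  40. ]
top 21 [330, 131, 10, 3] [334.4, 132.3] [724.  -35.1  40. ]
top 97 [317, 152, 32, 7] [332.9, 154.4] [664.4 -31.1  40. ]
top 43 [328, 159, 8, 8] [331.8, 162.2] [643.5 -28.2  40. ]
top 224 [310, 166, 8, 60] [313.7, 195.1] [555.7  19.4  40. ]
top 209 [341, 169, 8, 59] [344.7, 197.8] [548.8 -62.1  40. ]
top 30 [331, 196, 7, 5] [334.3, 197.8] [548.7 -34.7  40. ]
top 250 [279, 211, 15, 30] [285.2, 226.8] [471.9  93.6  40. ]
top 24 [329, 213, 8, 4] [332.6, 214.9] [503.5 -30.2  40. ]
top 332 [286, 233, 74, 15] [316.2, 242.2] [431.8  12.6  40. ]
top 68 [250, 263, 19, 7] [257.7, 267.2] [366.5 164.2  40. ]
(np.int32(30), [290, 191, 6, 6], [292.5, 193.5]) [553.4  73.2  78. ]
(np.int32(30), [364, 197, 6, 6], [366.5, 199.3]) [ 539.2 -114.8   78. ]
```

View pics/scene_10.png

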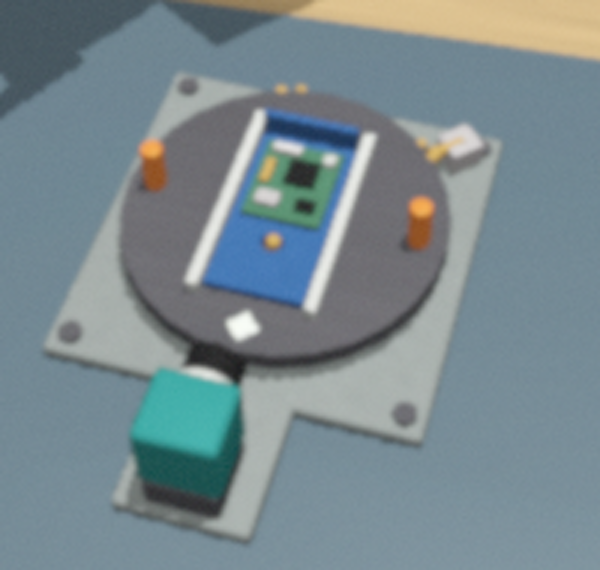

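View pics/top_10_full.png

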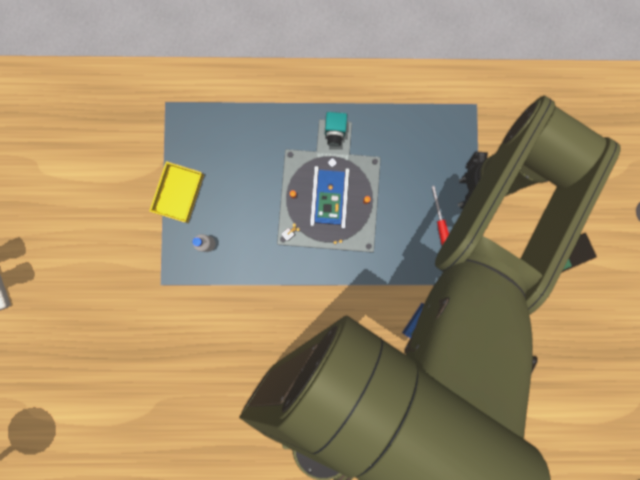

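Both views show the table parked in the second stop. The post line reads −0.075 rad and the diamond −0.080, against −0.078 wanted. The dowel is visible in the hole and the bystanders are untouched. One last depth check for level, then I'll hand in.

```bash
python3 - <<'E'
from h import *
np.set_printoptions(precision=1,suppress=True)
f=np.array([np.cos(-.078),np.sin(-.078)]);l=np.array([-f[1],f[0]])
for n in("top","scene"):
    p,d=grab_frame(n);ci=camera_info(n);K=ci['intrinsics'];V=ci['view']
    for x in (45,60):
        for y in (-18,0,18):
            q=np.r_[np.array([548.5,-19.5])+x*f+y*l,46]; u,v=proj(n,q).round().astype(int)
            z=np.median(d[v-1:v+2,u-1:u+2]); print(n,x,y,(V[:3,:3].T@(np.linalg.inv(K)@[u,v,1]*z-V[:3,3]))[2])
E
```

```text
top 45 -18 46.56110872696512
top 45 0 47.724814350997015
top 45 18 46.48066222916301
top 60 -18 46.39495784267369
top 60 0 46.33058502521357
top 60 18 45.67792042893227
scene 45 -18 45.61185790025506
scene 45 0 45.42766267812699
scene 45 18 45.69552342121596
scene 60 -18 45.303182526903285
scene 60 0 45.44632764584707
scene 60 18 45.726777751927884
```

```bash
python3 -c "
from workcell import *
print(sign_off())"
```

```text
the job is handed in; nothing more can be done
None
```

The carrier is seated over its dowel, and the turntable is released in the second click stop with the hole end facing the side camera. I handed it in at about 17 s.

**Seating:** I pushed the carrier about 24 mm by its lip with the fingers closed. It dropped over the dowel, and the push force rose from about 2 N to 5.5 N at the stop.

**Turning:** I caged the robot-side post loosely between the fingers and turned the table counter-clockwise about 1.49 rad, past the first stop. I then eased back, opened the fingers and moved the arm clear.

**Last checks:**
- **Turntable angle:** the diamond reads −0.080 rad and the line between the posts −0.075 rad. The base yaw is −0.078 rad, so all agree within a few mrad.
- **Carrier:** the dowel is visible in the hole. The front top surface is at 45–47 mm in both cameras (one top-camera point read 47.7 mm); 46 mm is flat, and about 53 mm would be still tilted.
- **Bystanders:** the bottle, screwdriver and tray look undisturbed in the last top view, where the arm hides part of the screwdriver.

No check failed. The top and scene cameras differ by 2–4 mm in absolute position, slightly more than the stated calibration, which did not affect the result.

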